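# Prime the dosing pump

## Task

Prime the dosing pump on the test board without picking anything up: first press the standing back half of the wide rocker (power supply) down so that it snaps over to on, then do the same with the narrow rocker (valve), so that the pump will not push against a shut valve. Only then press the round button of the hand remote on the bench fully down with the closed fingertips, and finish while still holding it down. Leave the remote lying where it is, and do not press the mushroom-shaped stop button or disturb the other things.

Things in the scene. Friction and masses are not known exactly. Their poses are not given: they have to be found in the camera images.
- supply_module: White rail module, 54 mm wide (y), 70 mm long (x), on the board's rail; its raised top is 69 mm above the bench. Origin on the board's plate under its middle; x to the back of the board, y left. The three modules stand 57 mm apart in any order. This one carries the wide rocker (36 mm wide along y, 44 mm long along x), pivot axis along y over the module's middle; the middle crease of the rocker is 74 mm above the bench.
- supply_rocker_press (a point): Point on the top of the standing back half of the wide rocker, on its middle line, 15 mm from the crease (the half is 22 mm long, its end 83 mm above the bench when off). Off: 14 mm behind the crease and 80 mm above the bench; it moves with the rocker, down to 74 mm when on.
- supply_rocker (a joint): Wide rocker. 0 = off: the back half (away from the robot) stands up; 0.42 rad = on: the back half is level, the front half stands up. Over-centre spring: past 0.21 it snaps to the other end and stays; on means above 0.34. About 4 to 5 N straight down, with nothing bearing on the front half, on the standing half takes it over.
- valve_module: White rail module, 54 mm wide (y), 70 mm long (x), on the board's rail; its raised top is 69 mm above the bench. Origin on the board's plate under its middle; x to the back of the board, y left. The three modules stand 57 mm apart in any order. This one carries the narrow rocker (15 mm wide along y, 44 mm long along x), otherwise like the wide one.
- valve_rocker_press (a point): Point on the top of the standing back half of the narrow rocker, on its middle line, 15 mm from the crease; heights as for the wide rocker. It moves with the rocker.
- valve_rocker (a joint): Narrow rocker. 0 = off: the back half (away from the robot) stands up; 0.42 rad = on: the back half is level, the front half stands up. Over-centre spring: past 0.21 it snaps to the other end and stays; on means above 0.34. About 4 to 5 N straight down, with nothing bearing on the front half, on the standing half takes it over.
- stop_module: White rail module, 54 mm wide (y), 70 mm long (x), on the board's rail; its raised top is 69 mm above the bench. Origin on the board's plate under its middle; x to the back of the board, y left. The three modules stand 57 mm apart in any order. This one carries the mushroom-shaped stop button (35 mm across, top 91 mm above the bench), which must be left alone.
- stop_button (a joint): Stop button: 0 = out, 0.005 m = pressed in. Must stay below 0.0025.
- board: Test board: aluminium plate 180 mm (x) by 200 mm (y) on rubber feet, fixed to the bench, plate top 11 mm above the bench. Rail with the modules in front, wiring duct behind them (top 50 mm above the bench), then pump (left, top 61 mm), solenoid valve (right, 75 mm) and hose (80 mm). Origin: centre of its underside; x to its back, y to its left.
- remote: Hand remote: a loose flat box 112 mm (x) by 52 mm (y) by 26 mm high, 0.22 kg, dark below and grey above, lying on its back left of the board, with a 30 mm stub antenna at its +x end. Origin at the centre of its underside; x along its length, z up. It must not be lifted (6 mm), tipped (0.1 rad) or shoved (30 mm).
- run_top (a point): Centre of the top of the remote's round run button (26 mm across), over the remote's middle, 38 mm above the bench when out, 9 mm above the collar round it.
- run_button (a joint): Run button: 0 = out, 0.005 m = fully down (held down means above 0.004). It springs back; the spring takes 1.2 N to start and 5.2 N fully down.
- screwdriver: Screwdriver, 183 mm long, lying on the bench to the right of the board. Bystander: must not be moved.
- bean_jar: Jar of beans, 62 mm across, 78 mm high, behind and right of the board. Bystander: must not be moved.
- tamper: Tamper, 58 mm across, 89 mm high, standing behind the remote. Bystander: must not be moved.
- hex_keys: Folding hex-key set, 62x20x20 mm, lying at the front edge of the bench, right. Bystander: must not be moved.
- push_fitting_0: Tube fitting, 39 mm high, 19 mm wide, standing loose on the board's back right corner. Bystander: must not be moved.
- multimeter: Hand multimeter 130x68x40 mm, lying left of the long cable trunking. Bystander: must not be moved.

How it is judged:
By the outcome, as a careful person would: the job done as asked, in the order asked, and still so for the second after the job is handed in, while the arm keeps its last pose, push and grip.
It also fails if it takes over 38 s, if anything falls off the work surface, if the arm or the gripper's body presses on something with over 40 N, if the wrist force passes 120 N, or if a joint passes its speed limit or range.

## Robot

A 6-joint arm with a two-finger parallel gripper is mounted at the origin on a cart in front of the work surface, level with it; the furniture and walls round the work are solid. World frame = base frame: x ahead of the robot, y to its left, z up, the work surface at z = 0. Lengths are in m, angles in rad, forces in N, time in s.
With the tool pointing down it reaches from about 0.375 to 0.9 m from the base axis. Payload 3.1 kg.
Tool frame: the origin (TCP) lies midway between the tips of the shut fingers; the grasp point (between the pads) lies 19 mm behind it (hold_point_z is the distance from the TCP to the grasp point, in m); z points along the fingers, y is the line along which they close (so a half turn about z gives the same grasp; the last joint's range is limited). The gripper opens to 85 mm and grips with 20 to 120 N. Pads are 22 mm wide; open, the fingers measure 114 mm over their backs; the gripper's body (76 mm by 85 mm) begins 54 mm behind the grasp point. The pads swing forward as they close: fully open they stand 13 mm farther back than shut.
Start: joints at [-1.421, 0.527, 1.433, -0, 1.181, -0.178], TCP at [0.201, -0.592, 0.231] pointing down, gripper open.
Joint ranges: [-3.08, 3.08], [-0.75, 2.2], [0.22, 2.44], [-1.43, 4.57], [0, 2.65], [-2.85, 2.85]. Speed limits (rad/s): [2.79, 2.79, 3.14, 3.14, 3.14, 3.14].

## Interface

Orientations are given as a unit quaternion [w, x, y, z].
In Python, from cell import get_obs, capture, camera_model, finish_job, hold_point_z gives the robot as it stands.
- The arm moves only by the tool step_arm, never from a script. Its arguments are lists of equal length, an entry for each row: "turn": the turn, a rotation vector about the tool's x, y, z in degrees, a list of three; "slide": the shift along the tool's x, y, z in cm, a list of three; "jaw": the finger opening in cm, from 0 to 8.54. In form: {"turn": [[wx, wy, wz], ...], "slide": [[dx, dy, dz], ...], "jaw": [jaw, ...]}. A call has 1 to 5 rows; each row shifts and turns the commanded pose from where the row before left it, along the tool's axes as they then stand; what a row does not reach is not made up. A row lasts 1/10 s, in which the tool goes at most 50 mm and 8.59 degrees, less where a joint would pass 70% of its speed; a pose out of reach is approached as far as the arm can. A call is refused whole if a number of a shift passes 5 or a number of a turn 8.59, either way. A call with a gripper value outside its range is refused whole. The fingers move at their own pace and stop on an object; "squeeze" is the grip in N (left out, the last holds). Time passes only in rows, so rows that do not move let the fingers close. It gives the time, the measured TCP pose, the force, the opening and the grip force at its end, in the units of the state.
- get_obs(): the state, without advancing time (a new reading comes with each control period).
- capture(name): name is "side" or "top" or "wrist"; returns (picture, depth): 384x512x3 uint8, red, green, blue; 384x512 float32, m along the optical axis (not along the pixel's ray), 0 where there is no reading.
- camera_model(name): a dict with "fx", "fy", "cx", "cy" (pixels), "xyz" and "rotation" of the camera in the world. Camera axes: x right, y up, looking along -z (the intrinsics and any distortion apply to the point x, -y, -z); pixel columns grow to the right and rows downward; lengths in m; the calibration is good to about 2 mm. The wrist camera is an equidistant fisheye: a pixel r from the principal point sees the ray r / f radians off the axis. A picture is of the moment at which its call begins: read the wrist's pose just before it. camera_model takes no time and is no camera call; for the wrist camera it gives the pose at the moment of the call.
- finish_job(): hands the job in; it is judged then, once.
The state is a dict: "time": time; "joint_positions": joint angles; "qvel": joint speeds; "joint_efforts": joint torques, N m; "position": TCP position; "orientation": TCP orientation; "wrist_force": force on the tool from outside, world axes, zero at the start; "wrist_torque": the same for the moment, N m; "gripper_width": finger opening in m; "grip_force": force on a finger pad.
Only numpy, scipy, OpenCV 4.12 (cv2) and the standard library are available. Lean on these libraries where they do the work, as an engineer would, in place of code of your own. Each camera call takes 0.05 s, during which the arm holds its last target. There are 200 camera calls.

## Working session

There is one attempt and no reset: what is moved stays moved. The work goes in short steps, Python scripts to look and compute and a tool call to move; the robot and the scene stay as the last step left them, time stands still between calls to the robot, and variables do not carry over. Pictures are saved under pics/ and viewed, at most 10 in all, crops included, and the job is handed in when it is done.

Besides the shell and the picture viewer there is one more tool, called after "Call:" by a JSON object that holds its "op" and its "data". step_arm: Moves the arm, as the interface text tells. Its arguments: {"type":"object","properties":{"turn":{"type":"array"},"slide":{"type":"array"},"jaw":{"type":"array"},"squeeze":{"type":"number"}},"required":["turn","slide","jaw"]}

```bash
mkdir -p pics; cat > h.py <<'E'
import numpy as np, cv2
from cell import *
def cloud(name):
    m=camera_model(name); p,d=capture(name)
    v,u=np.mgrid[0:384,0:512]
    P=np.stack([(u-m['cx'])/m['fx']*d,-(v-m['cy'])/m['fy']*d,-d],-1)
    R=np.array(m['rotation']).reshape(3,3)
    return p,d,P@R.T+np.array(m['xyz'])
def save(n,p): cv2.imwrite('pics/'+n,cv2.cvtColor(p,cv2.COLOR_RGB2BGR))
E
python3 - <<'E'
from h import *
for n in('top','side'):
    m=camera_model(n);print(m)
    p,d,P=cloud(n);np.savez(n,p=p,d=d,P=P);save(n+'.png',p)
print(get_obs(),hold_point_z)
E
```

```text
{'fx': 401.56868228339005, 'fy': 401.56868228339005, 'cx': 258.755084409886, 'cy': 188.92507298324355, 'xyz': array([ 0.43894666, -0.00769845,  1.3511365 ]), 'rotation': array([ 0.70954993,  0.01993092, -0.02990729, -0.70373803])}Traceback (most recent call last):
  File "<stdin>", line 4, in <module>
  File "h.py", line 7, in cloud
    R=np.array(m['rotation']).reshape(3,3)
ValueError: cannot reshape array of size 4 into shape (3,3)
```

Rotation is a quaternion (w, x, y, z).

```bash
sed -i "s/    R=np.*/    R=quat(m['rotation'])/" h.py; cat >> h.py <<'E'
from scipy.spatial.transform import Rotation
def quat(q): return Rotation.from_quat(np.roll(q,-1)).as_matrix()
E
python3 - <<'E'
from h import *
for n in('top','side'):
    m=camera_model(n);print(m)
    p,d,P=cloud(n);np.savez(n,p=p,d=d,P=P);save(n+'.png',p)
print(get_obs(),hold_point_z)
E
```

```text
{'fx': 401.56868228339005, 'fy': 401.56868228339005, 'cx': 258.755084409886, 'cy': 188.92507298324355, 'xyz': array([ 0.43894666, -0.00769845,  1.3511365 ]), 'rotation': array([ 0.70954993,  0.01993092, -0.02990729, -0.70373803])}
{'fx': 402.49047474094345, 'fy': 402.49047474094345, 'cx': 259.0788720315443, 'cy': 198.99268310279453, 'xyz': array([ 0.2380963 , -1.06889187,  0.51389636]), 'rotation': array([ 0.82292261,  0.55110256, -0.0813424 , -0.11165912])}
{'time': 0.15, 'joint_positions': array([-1.42148778e+00,  5.28280475e-01,  1.43361897e+00, -5.25480910e-06,
        1.18137494e+00, -1.78531109e-01]), 'qvel': array([-0.00021625, -0.00431744, -0.00554962,  0.00093604,  0.00120412,
       -0.00212697]), 'joint_efforts': array([ 4.02943788e-04, -4.42744517e+01, -1.78275901e+01, -2.79029246e-04,
        5.59639899e-03, -6.99500021e-06]), 'position': array([ 0.20117443, -0.59115989,  0.2305378 ]), 'orientation': array([-8.40809424e-04,  9.86594688e-01,  1.63187664e-01,  9.85606790e-06]), 'wrist_force': array([ 0.10397745,  0.0906264 , -0.35255962]), 'wrist_torque': array([-0.02256416, -0.00505321,  0.02063181]), 'grip_force': 0.0, 'gripper_width': 0.08523458534956946} 0.0187
```

View pics/top.png

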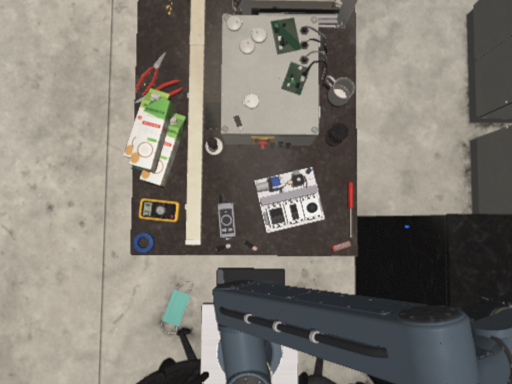

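View pics/side.png

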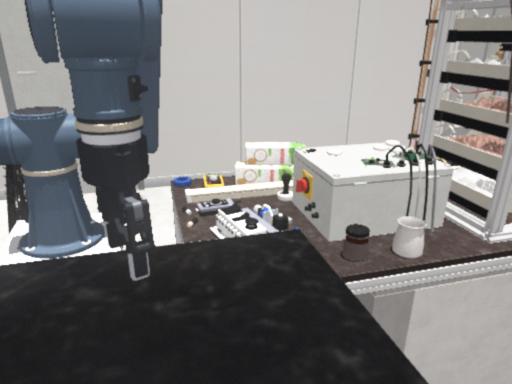

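The top view shows the board at about (290,200). The modules, from left to right, are the wide rocker at about (277,215), the narrow rocker at (294,212) and the round stop button at (312,208). The remote is at (227,219) and the tamper at (213,145). The side view is mostly cluttered. Next I'll zoom in and measure.

```bash
python3 - <<'E'
from h import *
z=np.load('top.npz');p=z['p'];P=z['P']
save('c1.png',cv2.resize(p[155:255,205:335],None,fx=6,fy=6,interpolation=cv2.INTER_CUBIC))
for u,v in [(277,215),(294,212),(312,208),(227,219),(227,235),(240,180),(160,210),(195,180),(400,300),(250,280),(340,130),(213,145),(345,245)]: print(u,v,P[v,u].round(3))
Z=P[...,2]
# modules
m=((Z>.06)&(Z<.1)&(P[...,0]>.3)&(P[...,0]<.5)).astype(np.uint8)
m[:, :240]=0;m[:,335:]=0
n,l,s,c=cv2.connectedComponentsWithStats(m)
for i in range(1,n):
  if s[i,4]>20:
    q=P[l==i];print(s[i],q[:,:3].mean(0).round(4),cv2.minAreaRect(q[:,:2].astype(np.float32)*1000))
b=((Z>.018)&(Z<.05)).astype(np.uint8);b[:,:212]=0;b[:,242:]=0;b[:195]=0;b[245:]=0
n,l,s,c=cv2.connectedComponentsWithStats(b)
for i in range(1,n):
  if s[i,4]>20:
    q=P[l==i];print('rem',s[i],q.mean(0).round(4),cv2.minAreaRect(q[:,:2].astype(np.float32)*1000),np.percentile(q[:,2],[5,50,95,99]))
E
```

```text
277 215 [ 0.447 -0.084  0.074]
294 212 [ 0.457 -0.138  0.074]
312 208 [ 0.469 -0.193  0.092]
227 219 [0.433 0.077 0.042]
227 235 [0.38  0.077 0.024]
240 180 [ 0.564  0.037 -0.001]
160 210 [0.46  0.295 0.037]
195 180 [0.56  0.185 0.025]
400 300 [ 0.141 -0.548 -0.135]
250 280 [ 0.273 -0.001  0.27 ]
340 130 [ 0.721 -0.285  0.079]
213 145 [0.667 0.121 0.088]
345 245 [ 0.35  -0.312  0.02 ]
[267 199  54  27 876] [ 0.4595 -0.1358  0.0723] ((460.24359130859375, -137.53465270996094), (55.82188034057617, 167.85650634765625), 13.71989631652832)
rem [217 201  19  36 535] [0.4321 0.0807 0.0267] ((434.849853515625, 81.355224609375), (117.29025268554688, 52.554901123046875), 5.1748881340026855) [0.02086656 0.02584372 0.03735325 0.04071293]
```

View pics/c1.png

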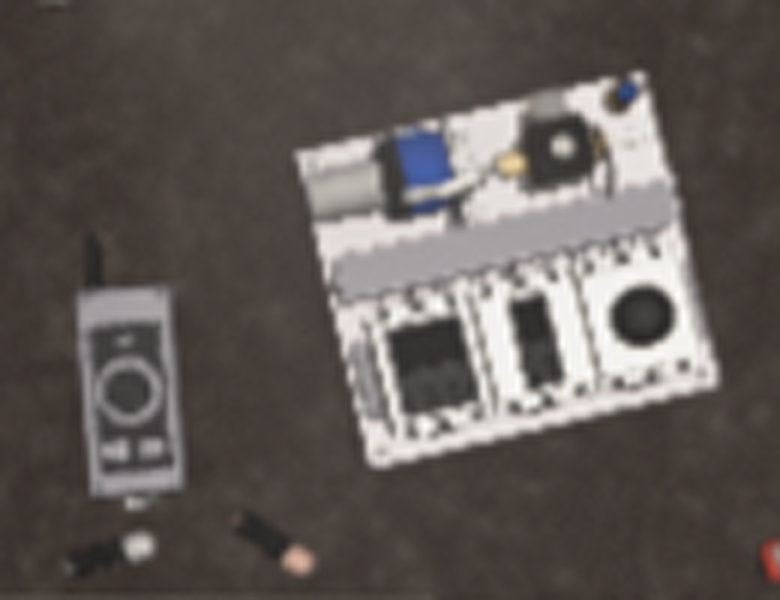

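The crop shows three modules. The wide rocker is centred at crop (433,365), the narrow rocker at (538,340) and the stop button at (642,315). The run button on the remote is at (128,390). The board's yaw is about 13°. I'll move the wrist camera over the modules with the fingers shut.

Call:
{"op": "step_arm", "data": {"turn": [[0,0,0],[0,0,0],[0,0,0],[0,0,0],[0,0,0]], "slide": [[3.2,-3,-0.35],[3.2,-3,-0.35],[3.2,-3,-0.35],[3.2,-3,-0.35],[3.2,-3,-0.35]], "jaw": [0,0,0,0,0], "squeeze": 40}}

```text
time: 0.65
position: [0.3049, -0.3964, 0.2487]
orientation: [-0.0, 0.987, 0.163, 0.0]
wrist_force: [-0.3, -0.4, -0.1]
gripper_width: 0.0125
grip_force: 0.0
```

Call:
{"op": "step_arm", "data": {"turn": [[0,0,0],[0,0,0],[0,0,0],[0,0,0],[0,0,0]], "slide": [[3.2,-3,-0.35],[3.2,-3,-0.35],[3.2,-3,-0.35],[3.2,-3,-0.35],[3.2,-3,-0.35]], "jaw": [0,0,0,0,0]}}

```text
time: 1.15
position: [0.4081, -0.2029, 0.2664]
orientation: [-0.0, 0.987, 0.163, 0.0]
wrist_force: [1.1, -0.8, -0.4]
gripper_width: -0.0
grip_force: 0.0
```

Call:
{"op": "step_arm", "data": {"turn": [[0,0,0],[0,0,0],[0,0,5],[0,0,0]], "slide": [[3.2,-3,-0.35],[3.2,-3,-0.35],[0,0,0],[0,0,0]], "jaw": [0,0,0,0]}}

```text
time: 1.55
position: [0.4492, -0.1258, 0.2733]
orientation: [0.0, 0.993, 0.122, -0.0]
wrist_force: [0.5, -0.8, 0.6]
gripper_width: 0.0004
grip_force: 0.0
```

```bash
python3 - <<'E'
from h import *
o=get_obs();print(o['time'],o['position'],o['orientation'],o['gripper_width'],o['wrist_force'])
m=camera_model('wrist');p,d=capture('wrist');print(m)
save('w1.png',cv2.resize(p,(768,576)))
np.savez('w1',p=p,d=d,**m)
E
```

```text
1.55 [ 0.4491761  -0.12580082  0.27328338] [ 4.21468802e-05  9.92572999e-01  1.21650454e-01 -8.79206832e-05] 0.0004045846386130186 [ 0.48875734 -0.79102522  0.59723402]
{'fx': 297.3186396354542, 'fy': 297.3186396354542, 'cx': 253.7239996069813, 'cy': 191.61701325888725, 'xyz': array([ 0.52268168, -0.10797844,  0.41600788]), 'rotation': array([ 0.77887211, -0.11908991,  0.09289595, -0.60872503])}
```

View pics/w1.png

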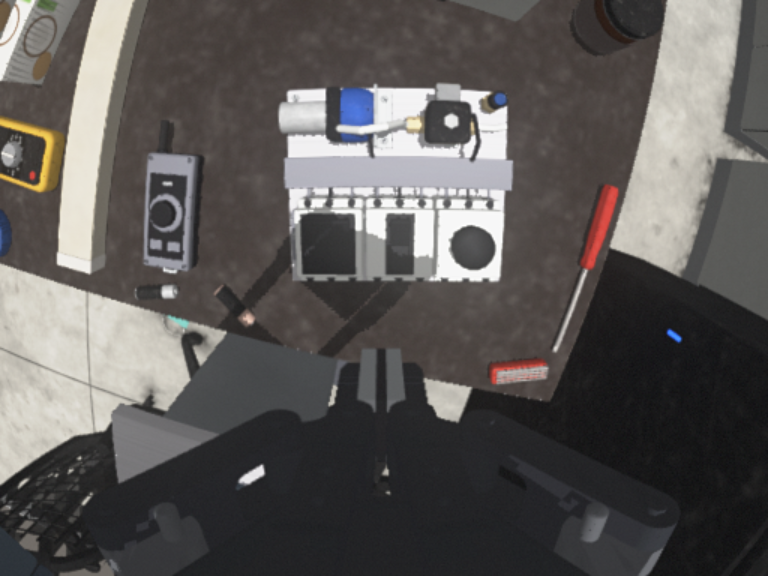

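The wrist view, in 768-pixel coordinates, shows the wide rocker at (328,244), the narrow rocker at (400,244) and the stop button at (472,247). The remote's run button is at (163,213), and the fingertips are at (381,350). I'll measure from this view and cross-check against the top view.

```bash
cat >> h.py <<'E'
def rays(m,u,v):
    x=(np.asarray(u,float)-m['cx'])/m['fx'];y=(np.asarray(v,float)-m['cy'])/m['fy'];r=np.hypot(x,y)+1e-12
    s=np.sin(r)/r
    return np.stack([x*s,-y*s,-np.cos(r)],-1)@quat(m['rotation']).T
def wcloud(m,d):
    v,u=np.mgrid[0:384,0:512]; R=rays(m,u,v)
    ax=quat(m['rotation'])[:,2]*-1
    return np.array(m['xyz'])+R*(d/(R@ax))[...,None]
E
python3 - <<'E'
from h import *
z=np.load('w1.npz');p=z['p'];d=z['d'];W=wcloud(z,d)
t=np.load('top.npz');T=t['P'];tp=t['p']
print('check bench',W[60,150],W[150,420])
V=p.max(2);Z=W[...,2]
def rect(name,mask,C,hz,m=None):
    n,l,s,c=cv2.connectedComponentsWithStats(mask.astype(np.uint8))
    i=1+np.argmax(s[1:,4]);q=C[l==i]
    r=cv2.minAreaRect(q[:,:2].astype(np.float32)*1000)
    print(name,s[i],c[i].round(1),'med',np.median(q,0).round(4),'rect',np.round(r[0],1),np.round(r[1],1),round(r[2],1),'z',np.percentile(q[:,2],[2,25,50,75,98]).round(4))
    if m is not None:
        R=rays(m,*c[i]);k=(hz-m['xyz'][2])/R[2];print('   ray on plane',(m['xyz']+k*R).round(4))
def box(sh,a,b,c,e):
    k=np.zeros(sh,bool);k[b:e,a:c]=1;return k
print(V[163,200:300])
S=V.shape
rect('wide',(V<45)&box(S,196,138,242,188),W,.076,z)
rect('narrow',(V<45)&box(S,252,138,284,188),W,.076,z)
rect('stop',(V<60)&box(S,296,148,336,184),W,.091,z)
rect('btn',(Z>.033)&(Z<.045)&box(S,92,125,128,160),W,.038,z)
rect('rem',(Z>.015)&(Z<.06)&box(S,92,100,140,184),W,.026,z)
rect('modules',(Z>.065)&(Z<.072)&box(S,190,130,340,190),W,.069,z)
tv=tp.max(2)
print(tv[213,265:325])
tS=tv.shape
rect('Twide',(tv<70)&box(tS,268,206,285,226),T,0)
rect('Tnarrow',(tv<80)&box(tS,289,203,300,221),T,0)
rect('Tstop',(tv<80)&box(tS,305,200,319,216),T,0)
rect('Tbtn',(T[...,2]>.033)&box(tS,217,205,240,235),T,0)
E
```

```text
check bench [0.55111176 0.05081131 0.0007106 ] [ 0.53402955 -0.93250914 -0.85801346]
[110  54  46  48  49  47  47  49  53  53  49  50  50  49  52  51  51  52
  53  52  52  54  52  54  55  55  54  56  54  56  57  56  58  57  58  57
  68 136 156 157 149 134 126 122 142 153 155 156 155 155 157 156 156 158
 156 157 136  91  72  70  71  71  70  71  74  73  72  72  73  73  72  73
  72  84  86 113 239 250 247 247 247 247 247 247 247 247 247 249 247 152
 132 167 248 249 247 247 247 247 249 253]
wide [202 170  22  12  77] [208.3 178.1] med [ 0.4214 -0.0749  0.073 ] rect [419.9 -79.5] [28.7 11.9] 75.4 z [0.0701 0.0715 0.073  0.0742 0.0754]
   ray on plane [ 0.4227 -0.0772  0.076 ]Traceback (most recent call last):
  File "<stdin>", line 18, in <module>
  File "<stdin>", line 8, in rect
    return _wrapfunc(a, 'argmax', axis=axis, out=out, **kwds)
    return bound(*args, **kwds)
ValueError: attempt to get argmax of an empty sequence
```

```bash
python3 - <<'E'
from h import *
z=np.load('w1.npz');p=z['p'];d=z['d'];W=wcloud(z,d)
t=np.load('top.npz');T=t['P'];tp=t['p']
V=p.max(2);Z=W[...,2]
def rect(name,mask,C,hz=0,m=None):
    n,l,s,c=cv2.connectedComponentsWithStats(mask.astype(np.uint8))
    if n<2: return print(name,'none')
    i=1+np.argmax(s[1:,4]);q=C[l==i]
    r=cv2.minAreaRect(q[:,:2].astype(np.float32)*1000)
    print(name,s[i],c[i].round(1),'med',np.median(q,0).round(4),'rect',np.round(r[0],1),np.round(r[1],1),round(r[2],1),'z',np.percentile(q[:,2],[2,25,50,75,98]).round(4))
    if m is not None:
        R=rays(m,*c[i]);k=(hz-m['xyz'][2])/R[2];print('   ray on plane',(m['xyz']+k*R).round(4))
    return l==i
def box(sh,a,b,c,e):
    k=np.zeros(sh,bool);k[b:e,a:c]=1;return k
S=V.shape;tv=tp.max(2);tS=tv.shape
a=rect('wide',(V<75)&box(S,196,138,240,188),W,.077,z)
b=rect('narrow',(V<105)&box(S,252,138,284,188),W,.077,z)
rect('stop',(V<60)&box(S,296,148,336,184),W,.091,z)
rect('btn',(Z>.033)&(Z<.045)&box(S,92,125,128,160),W,.038,z)
rect('btndark',(V<50)&box(S,98,128,120,156),W,.038,z)
rect('rem',(Z>.015)&(Z<.06)&box(S,92,100,140,184),W,.026,z)
rect('modules',(Z>.062)&box(S,190,138,340,190),W,.069,z)
rect('Twide',(tv<110)&box(tS,268,206,285,226),T)
rect('Tnarrow',(tv<110)&box(tS,289,203,300,221),T)
rect('Tstop',(tv<110)&box(tS,305,200,319,216),T)
rect('Tbtn',(T[...,2]>.033)&box(tS,217,205,240,235),T)
for c,u in((W,219),(W,267)):
  print([tuple((W[v,u]*1000).round(0).astype(int)) for v in range(138,188,3)])
E
```

```text
wide [ 201  143   36   40 1364] [217.9 163.2] med [ 0.4427 -0.0843  0.0745] rect [468.5 -84.4] [107.   49.8] 1.5 z [0.0703 0.0731 0.0745 0.0781 0.0832]
   ray on plane [ 0.4434 -0.0847  0.077 ]
narrow [257 143  19  40 731] [266.1 162.8] med [ 0.4566 -0.1391  0.0739] rect [ 479.3 -132.7] [97.1 22.9] 16.4 z [0.0701 0.0716 0.0739 0.0764 0.0829]
   ray on plane [ 0.4574 -0.1391  0.077 ]
stop none
btn [100 133  17  19 241] [107.8 142.1] med [0.4288 0.077  0.038 ] rect [428.  78.] [24.6 24.7] 69.8 z [0.034  0.0372 0.038  0.0385 0.0398]
   ray on plane [0.4288 0.0771 0.038 ]
btndark [109 134   8  16  42] [113.3 141.2] med [0.432  0.0683 0.0363] rect [431.2  69.9] [21.7  8. ] 16.9 z [0.0323 0.035  0.0363 0.0372 0.0387]
   ray on plane [0.4318 0.0684 0.038 ]
rem [  96  100   37   82 2539] [113.  139.9] med [0.4322 0.0738 0.0263] rect [426.2  78.3] [119.9  53.6] 5.2 z [0.0182 0.0253 0.0263 0.0275 0.0387]
   ray on plane [0.4306 0.0749 0.026 ]
modules [ 244  139   46   46 2069] [266.  161.3] med [ 0.4582 -0.1387  0.0698] rect [ 478.1 -134.9] [99.5 53.7] 13.7 z [0.067  0.0689 0.0698 0.0721 0.082
[... 1521 characters left out ...]
int64(478), np.int64(-135), np.int64(71)), (np.int64(476), np.int64(-135), np.int64(82)), (np.int64(473), np.int64(-136), np.int64(82)), (np.int64(469), np.int64(-137), np.int64(80)), (np.int64(466), np.int64(-138), np.int64(78)), (np.int64(462), np.int64(-139), np.int64(76)), (np.int64(458), np.int64(-140), np.int64(75)), (np.int64(455), np.int64(-141), np.int64(74)), (np.int64(451), np.int64(-142), np.int64(74)), (np.int64(447), np.int64(-143), np.int64(74)), (np.int64(444), np.int64(-144), np.int64(74)), (np.int64(441), np.int64(-145), np.int64(75)), (np.int64(437), np.int64(-146), np.int64(75)), (np.int64(432), np.int64(-147), np.int64(69)), (np.int64(424), np.int64(-150), np.int64(55))]
```

The two views agree to about 1.5 mm, heights match the text, and the tool's yaw (14.0°) already matches the board. I'll put the TCP 17 mm behind the wide rocker's crease at (0.460,-0.080), hovering at z = 0.095.

Call:
{"op": "step_arm", "data": {"turn": [[0,0,0],[0,0,0],[0,0,0],[0,0,0],[0,0,0]], "slide": [[1.1,-2.1,2],[1.1,-2.1,2],[0,0,4.5],[0,0,4.5],[0,0,3]], "jaw": [0,0,0,0,0]}}

```text
time: 2.1
position: [0.4589, -0.0817, 0.111]
orientation: [-0.001, 0.993, 0.12, -0.001]
wrist_force: [0.9, 0.4, -0.0]
gripper_width: -0.0001
grip_force: 0.0
```

Call:
{"op": "step_arm", "data": {"turn": [[0,0,0],[0,0,0],[0,0,0]], "slide": [[0,0,1.5],[0,0,0.3],[0,0,0]], "jaw": [0,0,0]}}

```text
time: 2.4
position: [0.46, -0.0821, 0.095]
orientation: [-0.0, 0.993, 0.12, -0.0]
wrist_force: [-0.7, -0.6, 0.2]
gripper_width: -0.0001
grip_force: 0.0
```

Call:
{"op": "step_arm", "data": {"turn": [[0,0,0],[0,0,0],[0,0,0],[0,0,0],[0,0,0]], "slide": [[0,0,0.4],[0,0,0.4],[0,0,0.3],[0,0,0.2],[0,0,0]], "jaw": [0,0,0,0,0]}}

```text
time: 2.9
position: [0.4606, -0.0813, 0.0826]
orientation: [0.0, 0.993, 0.12, 0.0]
wrist_force: [-0.2, -0.8, 2.8]
gripper_width: 0.0005
grip_force: 1.5
```

Call:
{"op": "step_arm", "data": {"turn": [[0,0,0],[0,0,0],[0,0,0],[0,0,0],[0,0,0]], "slide": [[0,0,0.2],[0,0,0.2],[0,0,0.2],[0,0,0.1],[0,0,0]], "jaw": [0,0,0,0,0]}}

```text
time: 3.4
position: [0.4595, -0.081, 0.0748]
orientation: [-0.0, 0.993, 0.12, -0.001]
wrist_force: [0.1, 0.0, 0.7]
gripper_width: -0.0003
grip_force: 0.0
```

Call:
{"op": "step_arm", "data": {"turn": [[0,0,0],[0,0,0],[0,0,0],[0,0,0],[0,0,0]], "slide": [[0,0,0.1],[0,0,-2],[0,0,-3],[0,2.8,-3],[0,2.8,0]], "jaw": [0,0,0,0,0]}}

```text
time: 3.9
position: [0.4756, -0.1366, 0.1577]
orientation: [0.002, 0.993, 0.121, 0.003]
wrist_force: [1.1, -0.5, 0.1]
gripper_width: 0.0001
grip_force: 0.0
```

Call:
{"op": "step_arm", "data": {"turn": [[0,0,0],[0,0,0]], "slide": [[0,0,0],[0,0,0]], "jaw": [0,0]}}

```text
time: 4.1
position: [0.473, -0.1356, 0.1541]
orientation: [-0.0, 0.993, 0.119, -0.0]
wrist_force: [-0.4, -0.3, 0.3]
gripper_width: 0.0003
grip_force: 0.0
```

```bash
python3 - <<'E'
from h import *
print(get_obs()['position'])
m=camera_model('wrist');p,d=capture('wrist')
save('w2.png',cv2.resize(p[60:300,60:380],(800,600)))
W=wcloud(m,d)
ex=np.array([.971,.24]);
for n,c in(('wide',(.4437,-.0843)),('narrow',(.4578,-.1385)),('stop',(.4720,-.1932))):
    D=W[...,:2]-c;a=D@ex;b=D@np.array([-.24,.971])
    print(n,[(k,round(float(np.median(W[...,2][(abs(a-k/1000)<.0015)&(abs(b)<.005)&(W[...,2]<.1)])),4)) for k in(-18,-12,-6,0,6,12,18)])
E
```

```text
[ 0.47299426 -0.13561892  0.15409175]
wide [(-18, 0.0824), (-12, 0.0798), (-6, 0.0771), (0, 0.0743), (6, 0.0741), (12, 0.0742), (18, 0.074)]
narrow [(-18, nan), (-12, 0.0745), (-6, 0.0744), (0, 0.0749), (6, 0.0777), (12, 0.0806), (18, 0.0826)]
stop [(-18, 0.0874), (-12, 0.09), (-6, 0.0907), (0, 0.0909), (6, 0.0905), (12, 0.0866), (18, 0.0689)]
  return _methods._mean(a, axis=axis, dtype=dtype,
  ret = ret.dtype.type(ret / rcount)
```

View pics/w2.png

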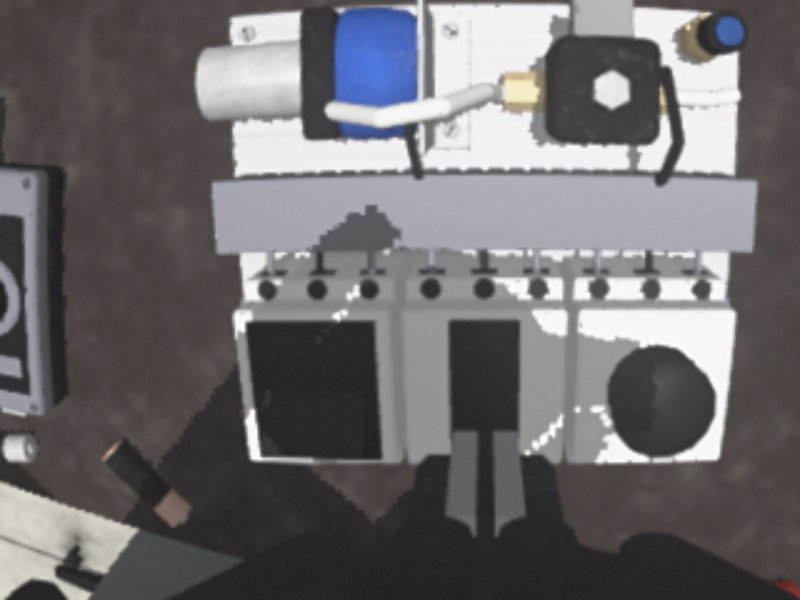

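The picture and the depth agree that the wide rocker is on: its front half reaches 82 mm and its back half is level at 74 mm. The narrow rocker still stands, and the fingertips, at crop (485,435), are lined up with it. Next I'll press it.

Call:
{"op": "step_arm", "data": {"turn": [[0,0,0],[0,0,0],[0,0,0],[0,0,0],[0,0,0]], "slide": [[0.1,-0.1,3.5],[0.1,0,2.3],[0,0,0],[0,0,0.4],[0,0,0.4]], "jaw": [0,0,0,0,0]}}

```text
time: 4.65
position: [0.4757, -0.1339, 0.0888]
orientation: [0.0, 0.993, 0.12, 0.0]
wrist_force: [1.1, -0.8, -0.2]
gripper_width: 0.0004
grip_force: 0.0
```

Call:
{"op": "step_arm", "data": {"turn": [[0,0,0],[0,0,0],[0,0,0],[0,0,0],[0,0,0]], "slide": [[0,0,0.3],[0,0,0.3],[0,0,0.3],[0,0,0.3],[0,0,0]], "jaw": [0,0,0,0,0]}}

```text
time: 5.15
position: [0.4747, -0.134, 0.076]
orientation: [-0.0, 0.993, 0.12, -0.001]
wrist_force: [0.5, -0.1, 0.5]
gripper_width: 0.0
grip_force: 0.0
```

Call:
{"op": "step_arm", "data": {"turn": [[0,0,0],[0,0,0],[0,0,0],[0,0,0],[0,0,0]], "slide": [[0,0,0.15],[0,0,0],[0,0,-3],[0,0,-4],[0,-4,-2]], "jaw": [0,0,0,0,0]}}

```text
time: 5.65
position: [0.4701, -0.0995, 0.1676]
orientation: [0.003, 0.993, 0.118, 0.004]
wrist_force: [1.4, 0.1, -0.1]
gripper_width: 0.0002
grip_force: 0.0
```

Call:
{"op": "step_arm", "data": {"turn": [[0,0,0],[0,0,0],[0,0,0],[0,0,0],[0,0,0]], "slide": [[0,-4.5,0],[0,-4,0],[0,-4,0],[0,0,0],[0,0,0]], "jaw": [0,0,0,0,0]}}

```text
time: 6.15
position: [0.4358, 0.0267, 0.1649]
orientation: [0.0, 0.993, 0.121, 0.0]
wrist_force: [-0.1, -0.1, 0.5]
gripper_width: 0.0003
grip_force: 0.0
```

```bash
python3 - <<'E'
from h import *
o=get_obs();print(o['time'],o['position'],o['orientation'],o['wrist_force'])
m=camera_model('wrist');p,d=capture('wrist')
save('w3.png',cv2.resize(p,(768,576)))
W=wcloud(m,d);Z=W[...,2]
ex=np.array([.971,.24]);
for n,c in(('wide',(.4437,-.0843)),('narrow',(.4578,-.1385)),('stop',(.4720,-.1932))):
    D=W[...,:2]-c;a=D@ex;b=D@np.array([-.24,.971])
    print(n,[(k,round(float(np.median(Z[(abs(a-k/1000)<.0015)&(abs(b)<.005)&(Z<.1)])),4)) for k in(-18,-12,-6,0,6,12,18)])
k=(Z>.034)&(Z<.043)&(abs(W[...,0]-.43)<.02)&(abs(W[...,1]-.078)<.02)
n,l,s,c=cv2.connectedComponentsWithStats(k.astype(np.uint8));i=1+np.argmax(s[1:,4])
q=W[l==i];print(s[i],c[i],q.mean(0),np.median(q[:,2]),cv2.minEnclosingCircle(q[:,:2].astype(np.float32)*1000))
for h in(.036,.038,.040):
  R=rays(m,*c[i]);print(h,(m['xyz']+(h-m['xyz'][2])/R[2]*R).round(4))
r=(Z>.018)&(Z<.03)&(abs(W[...,0]-.43)<.065)&(abs(W[...,1]-.078)<.04);q=W[r];print(cv2.minAreaRect(q[:,:2].astype(np.float32)*1000))
E
```

```text
6.15 [0.4358196  0.02668712 0.16491242] [2.25378779e-04 9.92625792e-01 1.21218713e-01 9.55822437e-05] [-0.05043972 -0.05210598  0.54808303]
wide [(-18, 0.0826), (-12, 0.0799), (-6, 0.0773), (0, 0.0743), (6, 0.0743), (12, 0.0738), (18, 0.0741)]
narrow [(-18, 0.0819), (-12, 0.0798), (-6, 0.0768), (0, 0.0738), (6, 0.0742), (12, 0.0743), (18, 0.0743)]
stop [(-18, 0.0859), (-12, 0.0899), (-6, 0.0909), (0, 0.0912), (6, 0.0909), (12, 0.0746), (18, 0.0692)]
[186 165  26  26 550] [198.49090909 177.11636364] [0.42887259 0.07830164 0.03798816] 0.038023946708224676 ((428.502685546875, 78.76892852783203), 13.15742015838623)
0.036 [0.4283 0.0785 0.036 ]
0.038 [0.4289 0.0783 0.038 ]
0.04 [0.4295 0.078  0.04  ]
((434.5238342285156, 79.54521942138672), (124.38217163085938, 52.97159194946289), 5.2688212394714355)
```

View pics/w3.png

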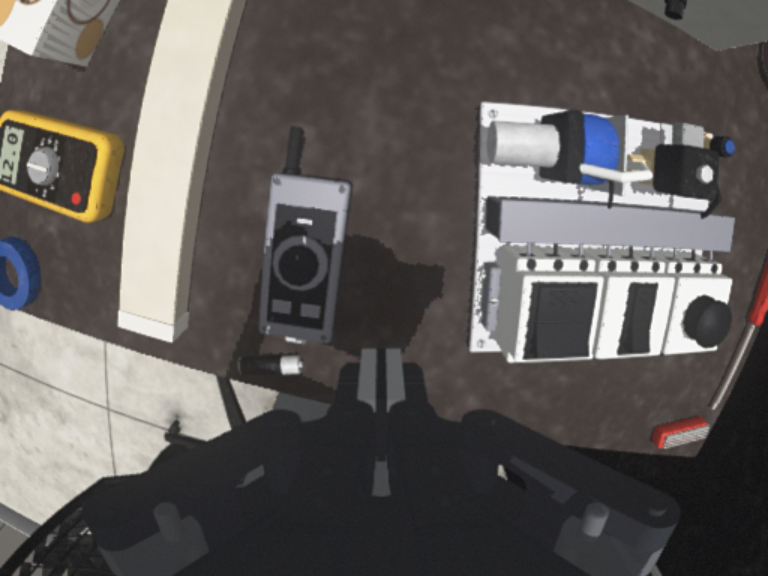

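Both rockers are on: the depth profiles match, and the stop button is still out at 91 mm. The run button is at pixel (298,264), which gives (0.429, 0.0785, 0.038) in the world. I'll hover above it.

Call:
{"op": "step_arm", "data": {"turn": [[0,0,0],[0,0,0],[0,0,0],[0,0,0],[0,0,0]], "slide": [[0.3,-2.6,2],[0.3,-2.6,2],[0,0,4],[0,0,3.2],[0,0,0]], "jaw": [0,0,0,0,0]}}

```text
time: 6.7
position: [0.4281, 0.077, 0.0496]
orientation: [-0.001, 0.993, 0.119, -0.004]
wrist_force: [-0.7, -0.7, 1.2]
gripper_width: 0.0001
grip_force: 0.0
```

Call:
{"op": "step_arm", "data": {"turn": [[0,0,0],[0,0,0],[0,0,0],[0,0,0],[0,0,0]], "slide": [[0,0,0],[0,0,0.5],[0,0,0.4],[0,0,0.2],[0,0,0]], "jaw": [0,0,0,0,0]}}

```text
time: 7.2
position: [0.4297, 0.078, 0.0423]
orientation: [0.0, 0.993, 0.12, 0.001]
wrist_force: [-0.3, -0.4, -1.1]
gripper_width: -0.0
grip_force: 0.0
```

Call:
{"op": "step_arm", "data": {"turn": [[0,0,0],[0,0,0],[0,0,0],[0,0,0],[0,0,0]], "slide": [[0,0,0.3],[0,0,0.2],[0,0,0.2],[0,0,0.1],[0,0,0]], "jaw": [0,0,0,0,0]}}

```text
time: 7.7
position: [0.4297, 0.0781, 0.0339]
orientation: [0.0, 0.993, 0.12, 0.0]
wrist_force: [0.5, 0.8, 4.8]
gripper_width: -0.0
grip_force: 2.2
```

Call:
{"op": "step_arm", "data": {"turn": [[0,0,0],[0,0,0],[0,0,0]], "slide": [[0,0,0.1],[0,0,0],[0,0,0]], "jaw": [0,0,0]}}

```text
time: 8.0
position: [0.4297, 0.0781, 0.033]
orientation: [0.0, 0.993, 0.12, 0.0]
wrist_force: [0.3, 0.0, 6.3]
gripper_width: 0.0
grip_force: 2.9
```

Call:
{"op": "step_arm", "data": {"turn": [[0,0,0],[0,0,0],[0,0,0]], "slide": [[0,0,0.1],[0,0,0],[0,0,0]], "jaw": [0,0,0]}}

```text
time: 8.3
position: [0.4297, 0.0781, 0.0328]
orientation: [0.0, 0.993, 0.12, 0.001]
wrist_force: [-0.7, 0.3, 15.3]
gripper_width: 0.0001
grip_force: 7.6
```

The tool has hit a firm stop: TCP at z = 0.0328 with 15 N. The button is fully down and held, so I'll check the rockers and remote once more and hand in.

```bash
python3 - <<'E'
from h import *
p,d,W=cloud('top');Z=W[...,2];ex=np.array([.971,.24])
for n,c in(('wide',(.4437,-.0843)),('narrow',(.4578,-.1385)),('stop',(.4720,-.1932))):
    D=W[...,:2]-c;a=D@ex;b=D@np.array([-.24,.971])
    print(n,[(k,np.round(np.median(Z[(abs(a-k/1000)<.003)&(abs(b)<.005)]),3)) for k in(-15,0,15)])
o=get_obs();print(o['position'],o['wrist_force'],o['time'])
finish_job()
E
```

```text
wide [(-15, np.float64(0.081)), (0, np.float64(0.075)), (15, np.float64(0.073))]
narrow [(-15, np.float64(0.081)), (0, np.float64(0.074)), (15, np.float64(0.072))]
stop [(-15, np.float64(0.077)), (0, np.float64(0.09)), (15, np.float64(0.087))]
[0.42974105 0.07805596 0.03284779] [-1.15730749  0.89844239 14.31417932] 8.35
the job is handed in; nothing more can be done
```

I snapped the wide rocker on, then the narrow one; the run button was fully down and still held at about 14 N when I handed in at 8.35 s, with the stop button still out.

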